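# Snap a tool shank into a ball-lock socket and proof-pull it

### The job

Take the steel tool shank out of its stand and push it straight down into one of the two sockets of the ball-lock block until its collar sits flat on the block, without ramming it. Still gripping it, prove that the lock holds: pull straight up with slowly rising force, stop at about 15 N (never above 20 N), and keep that pull for half a second. One socket is worn and lets go far below that; if the shank comes out, use the other socket and prove that one. Finish with the proved shank let go, upright and fully home in its socket, and everything else left alone.

Things in the scene. Friction and masses are not known exactly. Their poses are not given: they have to be found in the camera images.
- shank_head (a point): Centre of the square head (22 x 22 mm, 44 mm high) of the loose steel tool shank (0.20 to 0.33 kg, 79 mm long). z points up along the shank, x and y are square to the head's flats. Below the head: a round collar 28 mm across, 5 mm thick; then a plain round shank 18 mm across, 30 mm long, with a ball groove and a tapered foot. Any turn about z fits. Starts upright in the stand.
- shank_collar (a point): Point on the shank's axis at the underside of its collar, 27 mm below the head's centre and 30 mm above its foot. It lies at the socket's point when the shank is fully home.
- block: Fixed aluminium ball-lock block, 64 x 150 x 36 mm, origin at the centre of its underside on the bench, y along its long side. Two round vertical through-holes (sockets) of 20 mm open in its flat top, 80 mm apart; dark screw heads mark the locks front and back. Two low fixing screws between the sockets.
- socket_left (a point): Centre of the mouth of the socket on the block's +y side, 36 mm above the bench. Six sprung balls meet the shank's foot when the collar is about 12 mm above the block; a sound lock needs 8 to 18 N of push to pass, then draws the shank in over the last 4 mm. Home, the shank has about 1.2 mm of upward play; then a sound lock's pull rises to 15 N within about 1.2 mm more, and it lets go at 25 to 32 N, 3 mm up.
- socket_right (a point): Centre of the mouth of the socket on the block's -y side, 36 mm above the bench; looks the same as the left one and has the same sizes. Either of the two, at random, is the worn one: it takes only about 2 N to push in and lets the shank come out at about 4 to 8 N. Nothing to see tells them apart.
- stand: Fixed grey plastic stand, 60 x 60 x 36 mm, origin at the centre of its underside on the bench. The shank stands loosely in its 23 mm hole at the start, its collar resting on the stand's top.
- tape_roll: Bystander, to be left alone: a white roll of tape, 54 mm across and 12 mm high, flat on the bench in front of the block.
- holder_block: Bystander, to be left alone: a small grey clamp block, 22 x 52 x 22 mm, with a black thumb screw, on the bench in front of the block.
- spare_nose_cone: Bystander, to be left alone: a small white nose cone, 20 mm across and 34 mm high, standing on the bench behind the block.
- screwdriver_1: Bystander, to be left alone: a small screwdriver, 134 mm long, lying on the bench in front of the stand.
There are look-alikes about, which are no part of the job. What is shaped like the part that bears shank_head but green or purple is not meant.

How it is judged:
By the outcome, as a careful person would: the job done as asked, in the order asked, and still so for the second after the job is handed in, with the robot touching nothing.
It also fails if it takes over 72 s, if anything falls off the work surface, if the arm or the gripper's body presses on something with over 40 N, if the wrist force passes 120 N, or if a joint passes its speed limit or range.

### The arm

A 6-joint arm with a two-finger parallel gripper is mounted at the origin on a cart in front of the work surface, level with it; the furniture and walls round the work are solid. World frame = base frame: x ahead of the robot, y to its left, z up, the work surface at z = 0. Lengths are in m, angles in rad, forces in N, time in s.
With the tool pointing down it reaches from about 0.3 to 0.775 m from the base axis. Payload 14.6 kg.
Tool frame: the origin (TCP) lies at the centre of the arm's flange, where the gripper is bolted on; the fingertips stand 199 mm ahead of it and the grasp point (between the pads) lies ctrl.tcp_to_grasp ahead of it (ctrl.tcp_to_grasp is the distance from the TCP to the grasp point, in m); z points along the fingers, y is the line along which they close (so a half turn about z gives the same grasp; the last joint's range is limited). The gripper opens to 94 mm and grips with 3 to 60 N. Pads are 16 mm wide; open, the fingers measure 119 mm over their backs; the gripper's body (75 mm by 177 mm) begins 78 mm behind the grasp point.
Start: joints at [-1.221, 0.3, 1.521, -0, 1.321, -0.067], TCP at [0.223, -0.503, 0.405] pointing down, gripper open.
Joint ranges: [-3.03, 3.03], [-0.79, 2.21], [0.23, 2.52], [-1.04, 4.18], [0, 3.07], [-2.55, 2.55]. Speed limits (rad/s): [2.22, 2.22, 2.57, 3.14, 3.14, 3.14].

### API

Orientations are given as [roll, pitch, yaw] about the fixed x, y, z axes, in that order (R = Rz(yaw) Ry(pitch) Rx(roll)).
In Python, from station import ctrl gives the robot as it stands. The module is installed in compiled form; this text tells all that it offers.
- The arm moves only by the shell command python3 -m jog 'ROWS' [OPENING] [FORCE]. ROWS is JSON, a list of rows, each a list of 6 numbers: the shift along the tool's x, y, z in cm, then the turn, a rotation vector about the tool's x, y, z in rad. In form: [[tx, ty, tz, ax, ay, az], ...]. A call has 1 to 8 rows; each row is the pose to reach, as a shift and turn from the pose commanded when the call began, along the tool's axes at that moment; what a row does not reach only later rows make up. A row lasts 1/10 s, in which the tool goes at most 50 mm and 8.59 degrees, less where a joint would pass 70% of its speed; a pose out of reach is approached as far as the arm can. A call with a gripper value outside its range is refused whole. OPENING is the opening in per cent of the stroke, from 0 (shut) to 100 (fully open), set as the call begins (- or left out, the last holds). The fingers move at their own pace and stop on an object; FORCE is the grip in N (left out, the last holds). Time passes only in rows, so rows that repeat a pose let the fingers close. It gives the time, the measured TCP pose, the force, the opening and the grip force at its end, in the units of the state.
- ctrl.get_obs(): the state, without advancing time (a new reading comes with each control period).
- ctrl.camera(name): name is "side" or "top" or "wrist"; returns a dict with "img" (384x512x3 uint8, blue, green, red), "intrinsics" (3x3 intrinsics, pixels), "k1" (the pictures are not rectified: a ray, as slopes to the right and down, at radius r is drawn at 1 + k1 r^2 times it, then the intrinsics apply), "R" (3x3) and "t" (3): a world point X has camera coordinates R X + t. Camera axes: x right, y down, z forward; pixel columns grow to the right and rows downward; lengths in m; the calibration is good to about 2 mm. A picture is of the moment at which its call begins. There is no depth.
- ctrl.hand_in(): hands the job in; it is judged then, once.
The state is a dict: "time_s": time; "qpos": joint angles; "joint_vel": joint speeds; "tau": joint torques, N m; "ee_pos": TCP position; "eef_rot": TCP orientation; "force": force on the tool from outside, world axes, zero at the start; "moment": the same for the moment, N m; "grip_width": finger opening in m; "grip_force": force on a finger pad.
Only numpy, scipy, OpenCV 4.12 (cv2) and the standard library are available. Lean on these libraries where they do the work, as an engineer would, in place of code of your own. Each camera call takes 0.05 s, during which the arm holds its last target. There are 200 camera calls.

## Working session

There is one attempt and no reset: what is moved stays moved. The work goes in short steps, Python scripts to look and compute and a shell command to move; the robot and the scene stay as the last step left them, time stands still between calls to the robot, and variables do not carry over. Pictures are saved under pics/ and viewed, at most 10 in all, crops included, and the job is handed in when it is done.

```bash
mkdir -p pics; cat > h.py <<'E'
import numpy as np, cv2
from station import ctrl
def cam(n,save=None):
    c=ctrl.camera(n)
    if save: cv2.imwrite('pics/'+save,c['img'])
    return c
def ray(c,u,v):
    K=np.array(c['intrinsics']);R=np.array(c['R']);t=np.array(c['t'])
    d=np.array([(u-K[0,2])/K[0,0],(v-K[1,2])/K[1,1]]);s=d.copy()
    for _ in range(20): s=d/(1+c['k1']*(s@s))
    return -R.T@t, R.T@np.array([s[0],s[1],1])
def onz(c,u,v,z):
    o,d=ray(c,u,v); return o+d*(z-o[2])/d[2]
def proj(c,X):
    K=np.array(c['intrinsics']);p=np.array(c['R'])@X+np.array(c['t']);s=p[:2]/p[2];s=s*(1+c['k1']*(s@s))
    return K[0,0]*s[0]+K[0,2],K[1,1]*s[1]+K[1,2]
E
python3 - <<'E'
from h import *
a=cam('top','top0.png');b=cam('side','side0.png')
cv2.imwrite('pics/both0.png',np.hstack([cv2.resize(a['img'],(800,600))]))
np.set_printoptions(precision=4,suppress=True)
for c in(a,b):print(ray(c,256,192),c['k1'],c['intrinsics'][0][0])
o=ctrl.get_obs();print(ctrl.tcp_to_grasp,o['ee_pos'],o['eef_rot'],o['force'],o['grip_width'],o['time_s'])
E
```

```text
(array([0.3097, 0.068 , 0.9995]), array([ 0.2299, -0.0092, -0.9734])) -0.1460637927968825 447.30631628699786
(array([0.2568, 0.655 , 0.6323]), array([ 0.3107, -0.6951, -0.6483])) -0.006534360368681602 356.6128104207872
0.1804 [ 0.2226 -0.5029  0.4041] [-3.1405 -0.      0.4168] [ 0.8127 -0.9094  0.6051] 0.09369255709290547 0.1
```

View pics/both0.png

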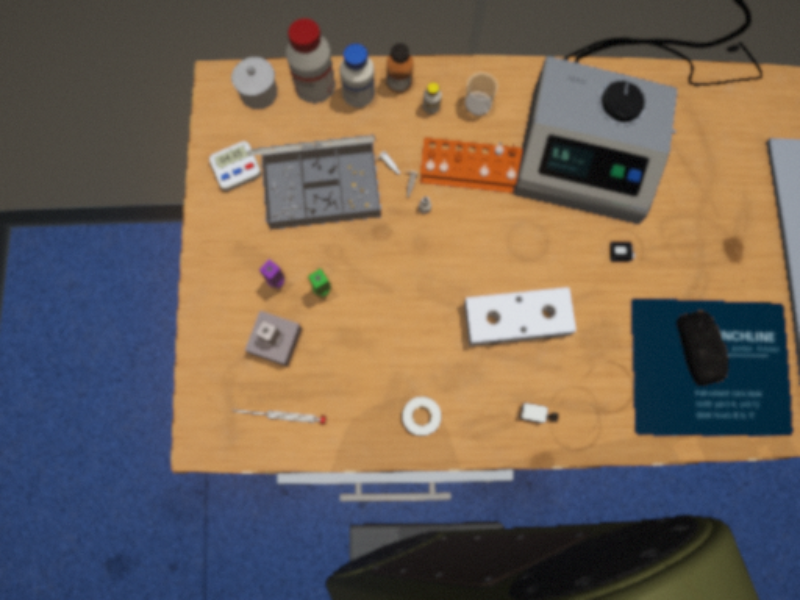

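View pics/side0.png

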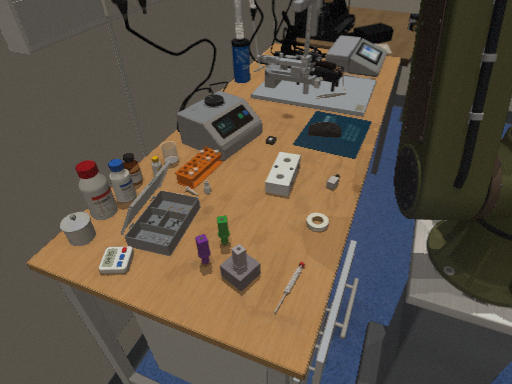

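In the top view (800-wide) the steel head is at (266,332), standing in the grey stand. The look-alikes are green (319,281) and purple (271,271). Block sockets are at (494,317) and (548,311). The grey one in the stand fits the description, and I'll confirm it in a crop.

```bash
python3 - <<'E'
from h import *
np.set_printoptions(precision=4,suppress=True)
c=cam('top');s=cam('side');im=c['img']
k=512/800
for n,u,v,z in[('headtop',266,329,.085),('sockL?',494,317,.036),('sockR?',548,311,.036),('stand',273,339,.036),('green',319,275,.085),('purple',270,267,.085)]:
    print(n,onz(c,u*k,v*k,z))
A=cv2.resize(im[155:245,145:245],(500,450),interpolation=cv2.INTER_CUBIC)
B=cv2.resize(s['img'][205:295,185:245],(300,450),interpolation=cv2.INTER_CUBIC)
cv2.imwrite('pics/crop.png',np.hstack([A,B]))
# holes: dark blobs in block
g=im.max(2)
sub=(g[180:225,295:372]<110).astype(np.uint8)
n,l,st,ce=cv2.connectedComponentsWithStats(sub)
for i in range(1,n):
    if 8<st[i,4]<150: print(st[i,4],ce[i]+[295,180],onz(c,*(ce[i]+[295,180]),.036))
E
```

```text
headtop [0.4881 0.2392 0.085 ]
sockL? [ 0.5109 -0.0736  0.036 ]
sockR? [ 0.5187 -0.1514  0.036 ]
stand [0.4833 0.2381 0.036 ]
green [0.5619 0.1688 0.085 ]
purple [0.5743 0.2361 0.085 ]
10 [297.4 201.5] [ 0.5146 -0.0321  0.036 ]
25 [351.28 198.88] [ 0.519  -0.1527  0.036 ]
18 [316.1111 202.1111] [ 0.5127 -0.0736  0.036 ]
14 [299.8571 216.0714] [ 0.4819 -0.0365  0.036 ]
27 [350.8519 215.2593] [ 0.482  -0.1496  0.036 ]
10 [327.3 217.8] [ 0.4771 -0.0969  0.036 ]
19 [315.3684 219.2105] [ 0.4744 -0.0704  0.036 ]
```

View pics/crop.png

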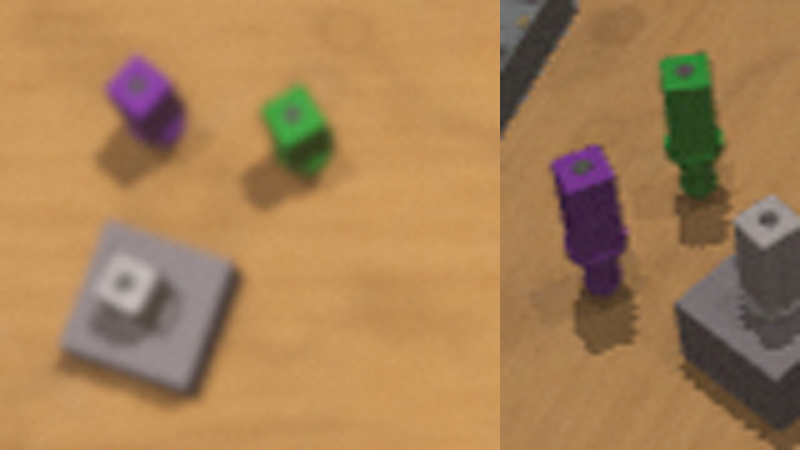

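The crop confirms it: the steel-grey piece in the stand at crop (125,283) is the target, and the purple and green ones stand separately. Its yaw is about 71.6°. Next I move above it.

```bash
python3 -m jog '[[54.3,-57.1,0,0,0,-0.833],[54.3,-57.1,0,0,0,-0.833],[54.3,-57.1,0,0,0,-0.833],[54.3,-57.1,0,0,0,-0.833],[54.3,-57.1,0,0,0,-0.833],[54.3,-57.1,0,0,0,-0.833],[54.3,-57.1,0,0,0,-0.833],[54.3,-57.1,0,0,0,-0.833]]'
cat > go.py <<'E'
import sys
from h import *
from scipy.spatial.transform import Rotation as R
# target x y z(TCP) yaw -> jog row from measured pose
x,y,z,yaw=map(float,sys.argv[1:5])
o=ctrl.get_obs();A=R.from_euler('xyz',o['eef_rot']);B=R.from_euler('xyz',[np.pi,0,yaw])
np.set_printoptions(precision=4,suppress=True)
print('row',(A.inv().apply(np.array([x,y,z])-o['ee_pos'])*100).round(2),(A.inv()*B).as_rotvec().round(4))
print(o['time_s'],o['ee_pos'],o['eef_rot'],o['force'],o['grip_width'],o['qpos'])
E
python3 go.py 0.488 0.239 0.404 1.25
```

```text
time_s: 1.0
ee_pos: [0.3574, -0.1243, 0.4048]
eef_rot: [3.141, 0.0, 1.25]
force: [0.6, -0.6, -0.0]
grip_width: 0.0938
grip_force: 0.0
row [38.6   0.93  0.08] [ 0.0007  0.0001 -0.0004]
1.0 [ 0.3574 -0.1243  0.4048] [3.1409 0.0001 1.2496] [ 0.6448 -0.6254 -0.0007] 0.09383428645741183 [-0.4316 -0.0958  1.9566  0.      1.2801 -0.1104]
```

```bash
python3 -m jog '[[38.6,0.9,0,0,0,0],[38.6,0.9,0,0,0,0],[38.6,0.9,0,0,0,0],[38.6,0.9,0,0,0,0],[38.6,0.9,0,0,0,0],[38.6,0.9,0,0,0,0],[38.6,0.9,0,0,0,0],[38.6,0.9,0,0,0,0]]'
python3 -m jog '[[0,0,0,0,0,0],[0,0,0,0,0,0]]' >/dev/null
python3 go.py 0.488 0.239 0.404 1.25
python3 - <<'E'
from h import *
c=cam('wrist','w1.png');print(ray(c,256,192))
print([proj(c,np.array(p)) for p in([.488,.239,.085],[.488,.239,.036])])
cv2.imwrite('pics/w1b.png',cv2.resize(c['img'],(800,600)))
E
```

```text
time_s: 1.8
ee_pos: [0.488, 0.24, 0.4043]
eef_rot: [-3.141, 0.0, 1.251]
force: [0.2, -0.9, 0.5]
grip_width: 0.0937
grip_force: 0.0
row [ 0.15 -0.01  0.  ] [-0.0008  0.0008  0.001 ]
2.0 [0.4876 0.2375 0.4041] [-3.1408  0.0008  1.251 ] [ 1.4122 -0.6157 -0.1651] 0.09360051356733523 [ 0.3858  0.2836  1.5435 -0.0001  1.3157  0.7056]
(array([0.51335844, 0.31651769, 0.38372209]), array([-0.10444798, -0.2737414 , -0.95623566]))
[(np.float64(260.5410395271344), np.float64(182.1545740633861)), (np.float64(260.50604919083816), np.float64(170.47095184290018))]
```

View pics/w1b.png

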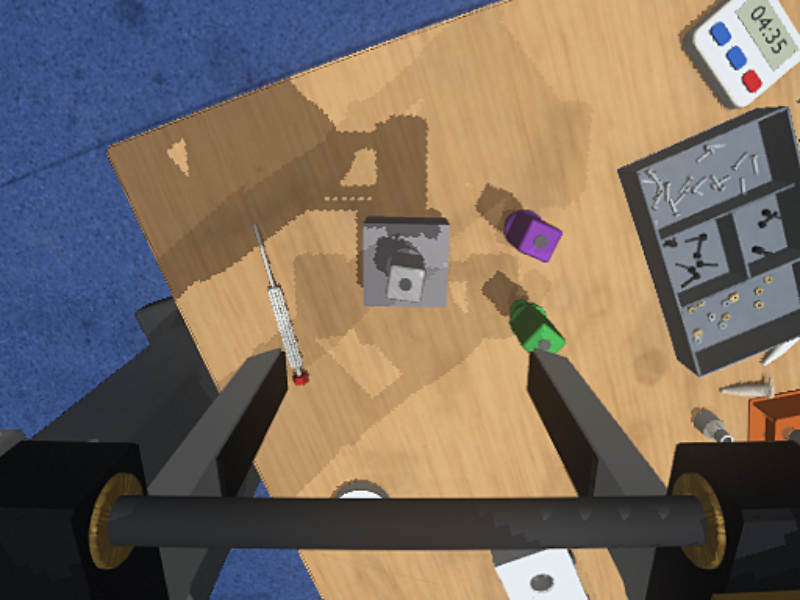

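The steel head's hole is at (405,285) in the 800-wide view, within about 1 mm of prediction. The fingers' closing direction clears green (545,345) and purple (535,235). Next I refine yaw from the head's top face.

```bash
python3 - <<'E'
from h import *
c=cam('wrist');im=c['img'];g=im.mean(2);sat=im.max(2).astype(int)-im.min(2)
x0,y0=235,158;sub=g[y0:205,x0:290]
m=((sub>150)&(sat[y0:205,x0:290]<40)).astype(np.uint8)
m=cv2.morphologyEx(m,cv2.MORPH_CLOSE,np.ones((7,7),np.uint8))
k,_=cv2.findContours(m,cv2.RETR_EXTERNAL,cv2.CHAIN_APPROX_NONE);k=max(k,key=cv2.contourArea)
P=np.array([onz(c,p[0][0]+x0,p[0][1]+y0,.085)[:2] for p in k],np.float32)*1000
r=cv2.minAreaRect(P);print(r, np.percentile(sub,[10,50,90,98]))
print(onz(c,259.2,182.4,.085))
E
```

```text
((497.1591491699219, 244.7781524658203), (48.958709716796875, 26.277462005615234), 26.75168800354004) [ 71.         145.         168.66666667 179.        ]
[0.48674883 0.23842524 0.085     ]
```

```bash
python3 - <<'E'
from h import *
c=cam('wrist');im=c['img'];g=im.mean(2);x0,y0=240,160
A=im[y0:203,x0:292];cv2.imwrite('pics/hd.png',cv2.resize(A,None,fx=10,fy=10,interpolation=cv2.INTER_CUBIC))
for T in(140,150,160,168):
    sub=((g>T)&(im.max(2).astype(int)-im.min(2)<40)).astype(np.uint8)
    n,l,st,ce=cv2.connectedComponentsWithStats(sub)
    i=l[187,259] or l[178,259]
    k,_=cv2.findContours((l==i).astype(np.uint8),cv2.RETR_EXTERNAL,cv2.CHAIN_APPROX_NONE);k=max(k,key=cv2.contourArea)
    P=np.array([onz(c,*p[0],.085)[:2] for p in k],np.float32)*1000
    print(T,i,st[i],cv2.minAreaRect(P))
E
```

```text
140 99 [ 247  143   41   53 1179] ((497.4977722167969, 247.9327850341797), (51.02497100830078, 36.88833999633789), 70.58468627929688)
150 70 [247 170  24  22 357] ((487.0752258300781, 240.14031982421875), (20.50971794128418, 20.356706619262695), 62.897342681884766)
160 48 [247 170  24  22 325] ((486.7575988769531, 239.90762329101562), (19.401229858398438, 20.39266586303711), 65.08907318115234)
168 0 [     0      0    512    384 191573] ((466.1339111328125, 193.43516540527344), (425.5289306640625, 644.2915649414062), 71.64974975585938)
```

View pics/hd.png

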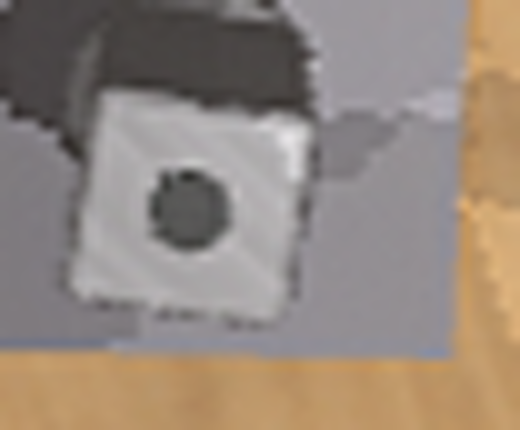

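The enlarged crop shows the head's top face with its hole at crop (190,210), turned about 6–7° from the tool. Head yaw is therefore about 64.5°. I descend to grip at z≈0.066.

```bash
python3 go.py 0.487 0.239 0.2465 1.126
```

```text
row [ 0.25 -0.14 15.83] [0.0001 0.     0.1227]
2.15 [0.4876 0.2362 0.4048] [3.1415 0.     1.2487] [ 0.7591 -0.3715  0.741 ] 0.09383088782162625 [ 0.3836  0.2814  1.5444 -0.0001  1.3157  0.7057]
```

```bash
python3 -m jog '[[0.2,-0.1,4,0,0,0.123],[0.2,-0.1,8,0,0,0.123],[0.2,-0.1,11,0,0,0.123],[0.2,-0.1,13,0,0,0.123],[0.2,-0.1,14.5,0,0,0.123],[0.2,-0.1,15.8,0,0,0.123],[0.2,-0.1,15.8,0,0,0.123],[0.2,-0.1,15.8,0,0,0.123]]'
python3 - <<'E'
from h import *
for i in range(4): cam('wrist');o=ctrl.get_obs();print(o['ee_pos'],o['eef_rot'],o['force'])
c=cam('side');cv2.imwrite('pics/s2.png',cv2.resize(c['img'][150:310,150:330],(720,640))[:600])
E
```

```text
time_s: 2.95
ee_pos: [0.4876, 0.2391, 0.2473]
eef_rot: [3.141, -0.001, 1.126]
force: [0.6, -0.3, 0.1]
grip_width: 0.094
grip_force: 0.0
[0.48758769 0.2392409  0.24757257] [ 3.14074501e+00 -9.38516577e-04  1.12647148e+00] [0.41324822 0.07654893 0.61560303]
[0.48757726 0.23932199 0.24764428] [ 3.14059515e+00 -1.15053750e-03  1.12651301e+00] [0.61793215 0.0680163  0.11508155]
[0.48754659 0.23933788 0.24758994] [ 3.14056763e+00 -1.11640676e-03  1.12663101e+00] [ 0.22858597 -0.70605699 -0.10166502]
[0.48748978 0.23937352 0.24746205] [ 3.14069904e+00 -9.55625574e-04  1.12671908e+00] [-0.26162004  0.05239892  0.71008734]
```

View pics/s2.png

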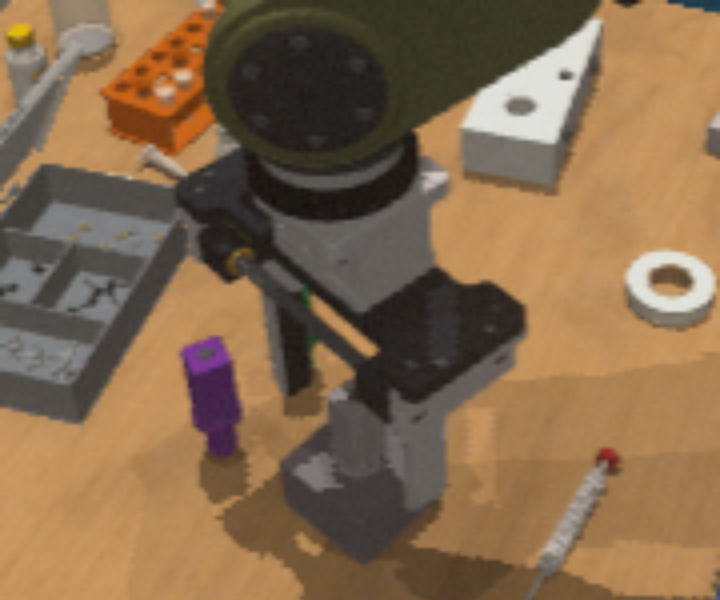

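The side view shows the fingers straddling the steel head on the stand, clear of the green and purple pieces. Closing now.

```bash
python3 -m jog '[[0,0,0,0,0,0],[0,0,0,0,0,0],[0,0,0,0,0,0],[0,0,0,0,0,0],[0,0,0,0,0,0],[0,0,0,0,0,0],[0,0,0,0,0,0],[0,0,0,0,0,0]]' 0 55
python3 -m jog '[[0,0,0,0,0,0],[0,0,0,0,0,0],[0,0,0,0,0,0]]'
```

```text
time_s: 4.0
ee_pos: [0.4874, 0.2394, 0.2466]
eef_rot: [-3.142, 0.0, 1.127]
force: [0.8, -0.2, 0.2]
grip_width: 0.0337
grip_force: 0.0
time_s: 4.3
ee_pos: [0.4873, 0.2394, 0.2466]
eef_rot: [-3.142, 0.0, 1.127]
force: [-0.2, 0.2, 0.6]
grip_width: 0.0217
grip_force: 54.9
```

```bash
python3 -m jog '[[0,0,-1,0,0,0],[0,0,-3,0,0,0],[0,0,-6,0,0,0],[0,0,-10,0,0,0],[0,0,-13,0,0,0],[0,0,-13,0,0,0],[0,0,-13,0,0,0]]'
python3 go.py 0.490 -0.12 0.377 1.126
```

```text
time_s: 5.0
ee_pos: [0.4871, 0.2393, 0.3766]
eef_rot: [3.141, -0.0, 1.127]
force: [0.1, 0.1, -3.0]
grip_width: 0.0215
grip_force: 54.9
row [-32.32  15.69  -0.04] [ 0.0002 -0.0002  0.0008]
5.0 [0.4871 0.2393 0.3766] [ 3.1414 -0.0002  1.1268] [ 0.0555  0.1064 -3.0266] 0.021536331073212112 [ 0.3891  0.308   1.5774 -0.      1.2559  0.8331]
```

```bash
python3 -m jog '[[-32.3,15.7,0,0,0,0],[-32.3,15.7,0,0,0,0],[-32.3,15.7,0,0,0,0],[-32.3,15.7,0,0,0,0],[-32.3,15.7,0,0,0,0],[-32.3,15.7,0,0,0,0],[-32.3,15.7,0,0,0,0],[-32.3,15.7,0,0,0,0]]'
python3 -m jog '[[0,0,0,0,0,0],[0,0,0,0,0,0]]'>/dev/null
python3 go.py 0.490 -0.12 0.377 1.126
python3 - <<'E'
from h import *
c=cam('wrist')
print([proj(c,np.array(p)) for p in([.511,-.073,.036],[.519,-.151,.036])])
cv2.imwrite('pics/w3b.png',cv2.resize(c['img'],(800,600)))
np.savez('w3.npz',**{k:np.array(v) for k,v in c.items()})
E
```

```text
time_s: 5.8
ee_pos: [0.4898, -0.1237, 0.3749]
eef_rot: [-3.139, 0.001, 1.123]
force: [0.6, 0.4, -3.0]
grip_width: 0.0215
grip_force: 54.9
row [-0.11  0.01 -0.13] [-0.0019  0.      0.001 ]
6.0 [ 0.4904 -0.1189  0.3757] [-3.1397  0.      1.127 ] [-0.3486 -0.3072 -2.2349] 0.021790767069023706 [-0.3106  0.2259  1.6842  0.0003  1.2334  0.1331]
[(np.float64(259.9009341762621), np.float64(128.7837218646995)), (np.float64(299.1403551609781), np.float64(194.14465696477248))]
```

View pics/w3b.png

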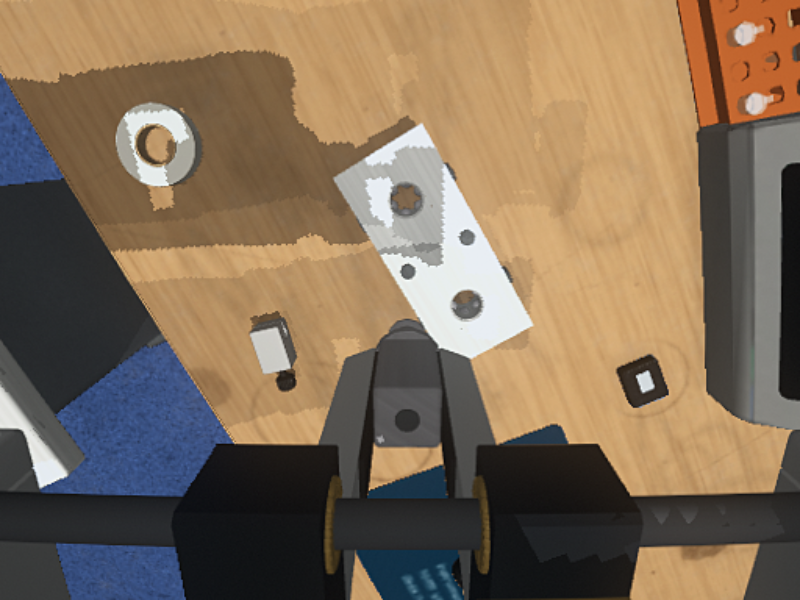

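The view shows the left socket at (407,199), the right at (466,305), and the held head's hole at (407,420), all in 800-wide pixels. I'll measure those three with blob fits.

```bash
python3 - <<'E'
from h import *
np.set_printoptions(precision=4,suppress=True)
c=dict(np.load('w3.npz'));im=c['img'];g=cv2.GaussianBlur(im,(0,0),.7).astype(float).mean(2)
def hole(u,v,rmax,z,nm):
    # radial strongest dark->light edge, ellipse fit
    pts=[]
    for a in np.linspace(0,2*np.pi,72,endpoint=False):
        r=np.arange(rmax*.55,rmax*1.4,.25)
        q=cv2.remap(g.astype(np.float32),(u+r*np.cos(a)).astype(np.float32)[None],(v+r*np.sin(a)).astype(np.float32)[None],cv2.INTER_LINEAR)[0]
        d=np.gradient(q);i=d.argmax();pts.append([u+r[i]*np.cos(a),v+r[i]*np.sin(a)])
    P=np.array(pts)
    W=np.array([onz(c,*p,z)[:2] for p in P])*1000
    C=np.median(W,0);keep=np.ones(len(W),bool)
    for _ in range(6):
        A=np.c_[2*W[keep],np.ones(keep.sum())];s=np.linalg.lstsq(A,(W[keep]**2).sum(1),rcond=None)[0]
        R=np.sqrt(s[2]+s[0]**2+s[1]**2);e=abs(np.hypot(*(W-s[:2]).T)-R);keep=e<max(.5,1.5*np.median(e))
    print(nm,s[:2],'R',R,keep.sum(),'rms',e[keep].mean());return s[:2]
L=hole(260.5,127.6,10.5,.036,'L');Rr=hole(298.4,195.2,10.5,.036,'R');print(np.hypot(*(L-Rr)))
hole(260.5,268.8,8,.2143,'headhole')
i=im[100:225,235:325]
cv2.imwrite('pics/holes.png',cv2.resize(i,None,fx=4.7,fy=4.7,interpolation=cv2.INTER_CUBIC))
# wrist cam pose relative to tool
print(c['t'],-c['R'].T@c['t'])
E
```

```text
L [511.0636 -71.6178] R 10.723308552274018 50 rms 0.21234329583987546
R [ 518.0874 -151.0385] R 10.145953432102301 60 rms 0.18758643577940418
79.73067580843846
headhole [ 490.106  -118.3387] R 4.044176462614089 72 rms 0.10970007649879257
[-0.4932  0.077   0.3942] [ 0.5257 -0.0438  0.3554]
```

```bash
python3 -m jog '[[2.5,-0.05,0,0,0,0],[5.1,-0.1,0,0,0,0],[5.1,-0.1,2,0,0,0],[5.1,-0.1,4.5,0,0,0],[5.1,-0.1,7,0,0,0],[5.1,-0.1,8.5,0,0,0],[5.1,-0.1,9,0,0,0],[5.1,-0.1,9,0,0,0]]'
python3 -m jog '[[0,0,0,0,0,0],[0,0,0,0,0,0]]'>/dev/null
python3 go.py 0.511 -0.0716 0.2816 1.126
python3 - <<'E'
from h import *
np.set_printoptions(precision=4,suppress=True)
c=cam('side');o=ctrl.get_obs();
i=c['img'];a=proj(c,np.array([.511,-.0716,.036]));print(a,o['ee_pos'],o['force'])
a=np.array(a).astype(int);cv2.imwrite('pics/s4.png',cv2.resize(i[a[1]-40:a[1]+25,a[0]-40:a[0]+40],(800,650),interpolation=cv2.INTER_CUBIC)[:600])
E
```

```text
time_s: 6.85
ee_pos: [0.5114, -0.0723, 0.2864]
eef_rot: [-3.141, 0.0, 1.128]
force: [-0.5, -0.2, -1.8]
grip_width: 0.0216
grip_force: 54.9
row [ 0.1  -0.11  0.6 ] [ 0.0015 -0.0003  0.0012]
7.05 [ 0.5116 -0.073   0.2876] [ 3.1401 -0.0003  1.1272] [ 0.0038 -0.2355 -2.905 ] 0.021475233903369265 [-0.2127  0.3577  1.7377 -0.      1.0447  0.231 ]
(np.float64(279.11294368556537), np.float64(175.29867684567358)) [ 0.5115 -0.0731  0.2875] [-0.4557 -0.4469 -2.4318]
```

View pics/s4.png

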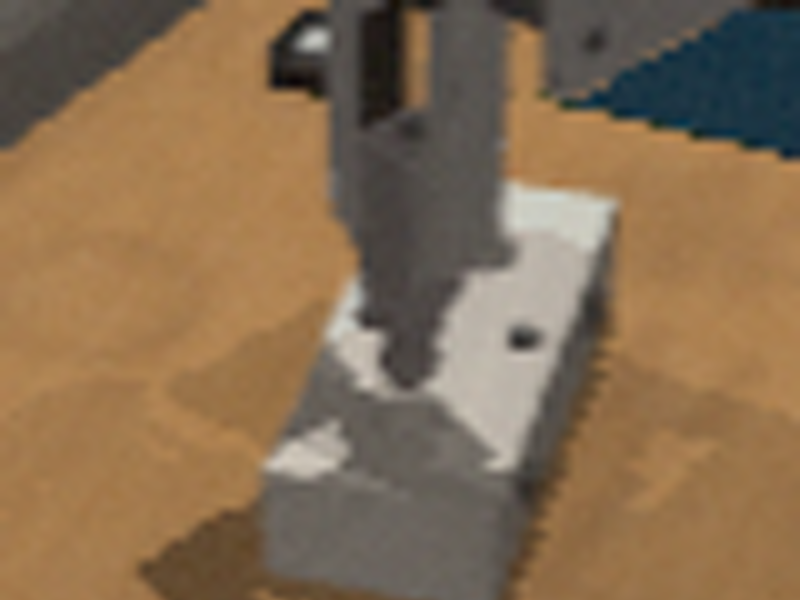

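The foot at crop (405,385) hovers over the projected mouth (401,403), consistent with about 11 mm of height. I apply a small correction and lower slowly.

```bash
python3 -m jog '[[0.08,-0.06,0.3,0,0,0],[0.08,-0.06,0.6,0,0,0],[0.08,-0.06,0.9,0,0,0],[0.08,-0.06,1.1,0,0,0],[0.08,-0.06,1.2,0,0,0],[0.08,-0.06,1.3,0,0,0],[0.08,-0.06,1.3,0,0,0]]'
python3 -m jog '[[0,0,0.2,0,0,0],[0,0,0.4,0,0,0],[0,0,0.4,0,0,0]]'
```

```text
time_s: 7.8
ee_pos: [0.5112, -0.0723, 0.2736]
eef_rot: [-3.141, 0.0, 1.127]
force: [-0.3, 0.7, -2.8]
grip_width: 0.0214
grip_force: 54.9
time_s: 8.1
ee_pos: [0.5111, -0.0722, 0.2693]
eef_rot: [-3.141, 0.0, 1.127]
force: [-0.1, -0.2, -2.7]
grip_width: 0.0218
grip_force: 54.9
```

```bash
python3 -m jog '[[0,0,0.2,0,0,0],[0,0,0.4,0,0,0],[0,0,0.6,0,0,0],[0,0,0.75,0,0,0],[0,0,0.75,0,0,0]]'
python3 -m jog '[[0,0,0.1,0,0,0],[0,0,0.2,0,0,0],[0,0,0.3,0,0,0],[0,0,0.3,0,0,0]]'
python3 -m jog '[[0,0,0.1,0,0,0],[0,0,0.2,0,0,0],[0,0,0.2,0,0,0]]'
```

```text
time_s: 8.6
ee_pos: [0.5112, -0.0723, 0.2619]
eef_rot: [-3.141, 0.0, 1.127]
force: [-0.2, 0.2, -2.5]
grip_width: 0.0216
grip_force: 54.9
time_s: 9.0
ee_pos: [0.5112, -0.0723, 0.259]
eef_rot: [-3.141, 0.0, 1.127]
force: [0.3, -0.2, -2.5]
grip_width: 0.0216
grip_force: 54.9
time_s: 9.3
ee_pos: [0.5112, -0.0723, 0.2571]
eef_rot: [3.142, -0.0, 1.127]
force: [-0.6, -1.1, -1.1]
grip_width: 0.0216
grip_force: 54.9
```

```bash
for i in 1 2; do python3 -m jog '[[0,0,0.05,0,0,0],[0,0,0.1,0,0,0],[0,0,0.1,0,0,0]]' | egrep 'ee_pos|force'; done
```

```text
ee_pos: [0.5113, -0.0723, 0.2562]
force: [0.9, -0.4, -2.1]
grip_force: 54.9
ee_pos: [0.5112, -0.0723, 0.2551]
force: [0.9, -0.5, -0.9]
grip_force: 54.9
```

```bash
for i in 1 2 3; do python3 -m jog '[[0,0,0.05,0,0,0],[0,0,0.1,0,0,0],[0,0,0.1,0,0,0]]' | egrep 'ee_pos|^force'; done
```

```text
ee_pos: [0.5112, -0.0723, 0.254]
force: [0.6, -1.1, -1.9]
ee_pos: [0.5112, -0.0723, 0.253]
force: [0.9, 0.7, -3.8]
ee_pos: [0.5112, -0.0723, 0.2521]
force: [0.2, -1.0, -1.7]
```

```bash
for i in 1 2 3; do python3 -m jog '[[0,0,0.05,0,0,0],[0,0,0.1,0,0,0],[0,0,0.1,0,0,0]]' | egrep 'ee_pos|^force'; done
```

```text
ee_pos: [0.5112, -0.0723, 0.2511]
force: [0.3, -0.3, -2.7]
ee_pos: [0.5112, -0.0723, 0.25]
force: [-0.7, 0.1, -4.0]
ee_pos: [0.5112, -0.0723, 0.249]
force: [0.8, -0.6, -4.2]
```

Push-in took only about 2 N, so the left socket looks worn. I'll seat it fully and test it as asked.

```bash
for i in 1 2 3; do python3 -m jog '[[0,0,0.05,0,0,0],[0,0,0.1,0,0,0],[0,0,0.1,0,0,0]]' | egrep 'ee_pos|^force'; done
```

```text
ee_pos: [0.5112, -0.0723, 0.248]
force: [-0.5, -0.4, -4.1]
ee_pos: [0.5112, -0.0723, 0.2471]
force: [-0.9, 0.2, -3.2]
ee_pos: [0.5112, -0.0723, 0.2466]
force: [-3.9, 0.6, 4.2]
```

Home at TCP z≈0.2467, where the contact force rose to about +7 N. Now a slow pull.

```bash
for i in 1 2 3 4 ; do python3 -m jog '[[0,0,-0.03,0,0,0],[0,0,-0.06,0,0,0],[0,0,-0.1,0,0,0],[0,0,-0.1,0,0,0]]' | egrep 'time|ee_pos|^force'; done
```

```text
time_s: 13.0
ee_pos: [0.5112, -0.0723, 0.247]
force: [0.7, -0.5, -2.0]
time_s: 13.4
ee_pos: [0.5112, -0.0723, 0.2481]
force: [-0.4, -0.6, -4.8]
time_s: 13.8
ee_pos: [0.5111, -0.0722, 0.249]
force: [-1.2, 0.4, -7.0]
time_s: 14.2
ee_pos: [0.5113, -0.0723, 0.2505]
force: [0.2, 0.3, -2.4]
```

It let go at about 5 N with TCP z≈0.250, so left is worn. I withdraw and go over the right socket.

```bash
python3 -m jog '[[0,0,-0.5,0,0,0],[0,0,-1.5,0,0,0],[0,0,-3,0,0,0],[0,0,-4.0,0,0,0],[0,0,-4.3,0,0,0],[0,0,-4.3,0,0,0]]' | egrep 'time|ee_pos|^force'
python3 -m jog '[[-2,1.17,0,0,0,0],[-4,2.35,0,0,0,0],[-6,3.5,0,0,0,0],[-6.87,4.04,0,0,0,0],[-6.87,4.04,0,0,0,0],[-6.87,4.04,0,0,0,0],[-6.87,4.04,0,0,0,0]]'
python3 go.py 0.5182 -0.1517 0.2816 1.127
```

```text
time_s: 14.8
ee_pos: [0.5112, -0.0723, 0.2937]
force: [0.4, 0.5, -2.7]
time_s: 15.5
ee_pos: [0.5182, -0.1508, 0.293]
eef_rot: [-3.141, -0.0, 1.128]
force: [0.1, 0.9, -2.4]
grip_width: 0.0215
grip_force: 54.9
row [-0.08  0.04  1.14] [-0.0004 -0.0001  0.0006]
15.5 [ 0.5182 -0.1508  0.293 ] [-3.1412 -0.0001  1.1276] [ 0.1376  0.8812 -2.3581] 0.021540185990912796 [-0.3511  0.3963  1.6681  0.0001  1.0775  0.092 ]
```

```bash
python3 -m jog '[[0,0,0.4,0,0,0],[0,0,0.8,0,0,0],[0,0,1.1,0,0,0],[0,0,1.1,0,0,0],[0,0,1.1,0,0,0]]' | egrep 'ee_pos|^force'; python3 go.py 0.5182 -0.1517 0.2746 1.127
```

```text
ee_pos: [0.5182, -0.1516, 0.2821]
force: [-0.3, -0.4, -2.2]
row [-0.01  0.    0.75] [-0.0002 -0.     -0.0002]
16.0 [ 0.5182 -0.1516  0.2821] [-3.1414 -0.      1.1268] [-0.2932 -0.4237 -2.208 ] 0.02151789764434119 [-0.3525  0.4116  1.6755  0.0001  1.0547  0.0915]
```

```bash
for i in 1 2 3; do python3 -m jog '[[0,0,0.2,0,0,0],[0,0,0.4,0,0,0],[0,0,0.6,0,0,0],[0,0,0.7,0,0,0],[0,0,0.7,0,0,0]]' | egrep 'ee_pos|^force'; done
```

```text
ee_pos: [0.5182, -0.1517, 0.275]
force: [0.3, -1.5, -3.2]
ee_pos: [0.5181, -0.1517, 0.2679]
force: [0.6, -0.1, -2.3]
ee_pos: [0.5182, -0.1517, 0.261]
force: [0.0, 0.3, -3.1]
```

```bash
for i in 1 2 3 4 5; do python3 -m jog '[[0,0,0.05,0,0,0],[0,0,0.1,0,0,0],[0,0,0.1,0,0,0]]' | egrep 'ee_pos|^force'; done
```

```text
ee_pos: [0.5182, -0.1517, 0.2601]
force: [-0.1, 0.2, -3.5]
ee_pos: [0.5182, -0.1517, 0.2591]
force: [-1.3, 0.6, -2.0]
ee_pos: [0.5182, -0.1518, 0.2582]
force: [-0.2, -0.5, -0.8]
ee_pos: [0.5182, -0.1518, 0.2575]
force: [-3.0, -1.9, 4.4]
ee_pos: [0.5183, -0.1518, 0.2569]
force: [-3.4, -2.2, 8.8]
```

```bash
for i in 1 2 3; do python3 -m jog '[[0,0,0.03,0,0,0],[0,0,0.06,0,0,0],[0,0,0.06,0,0,0]]' | egrep 'ee_pos|^force'; done
```

```text
ee_pos: [0.5184, -0.1518, 0.2566]
force: [-3.6, -0.9, 10.7]
ee_pos: [0.5185, -0.1518, 0.2562]
force: [-3.5, -1.2, 12.4]
ee_pos: [0.5186, -0.1518, 0.2557]
force: [-2.0, -1.2, 12.7]
```

```bash
for i in 1 2 3 4; do python3 -m jog '[[0,0,0.04,0,0,0],[0,0,0.08,0,0,0],[0,0,0.08,0,0,0]]' | egrep 'ee_pos|^force'; done
```

```text
ee_pos: [0.5186, -0.1518, 0.2552]
force: [-3.5, -1.0, 14.0]
ee_pos: [0.5186, -0.1518, 0.2543]
force: [-1.8, -0.5, 13.3]
ee_pos: [0.5185, -0.1517, 0.2526]
force: [1.2, -0.6, 4.1]
ee_pos: [0.5182, -0.1516, 0.2509]
force: [2.4, -1.0, -1.4]
```

```bash
for i in 1 2 3 4; do python3 -m jog '[[0,0,0.04,0,0,0],[0,0,0.08,0,0,0],[0,0,0.08,0,0,0]]' | egrep 'ee_pos|^force'; done
```

```text
ee_pos: [0.5178, -0.1516, 0.2492]
force: [2.8, -2.3, -14.6]
ee_pos: [0.5179, -0.1516, 0.2489]
force: [0.7, -2.2, -14.2]
ee_pos: [0.5181, -0.1517, 0.2487]
force: [-1.7, -2.0, -12.2]
ee_pos: [0.5183, -0.1517, 0.2483]
force: [-1.4, -1.2, -5.3]
```

```bash
for i in 1 2 3; do python3 -m jog '[[0,0,0.03,0,0,0],[0,0,0.06,0,0,0],[0,0,0.06,0,0,0]]' | egrep 'ee_pos|eef|^force'; done
```

```text
ee_pos: [0.5183, -0.1517, 0.2477]
eef_rot: [3.141, -0.0, 1.127]
force: [-1.3, -0.1, -1.5]
ee_pos: [0.5183, -0.1517, 0.2468]
eef_rot: [3.141, -0.0, 1.127]
force: [-0.2, -1.3, -2.2]
ee_pos: [0.5183, -0.1517, 0.2466]
eef_rot: [3.141, -0.0, 1.127]
force: [-2.5, 0.1, 5.8]
```

Fully home (z=0.2466, +8 N net). Now a slow pull. The weight offset is about −2.7 N, so I aim for a reading near −17.

```bash
for i in 1 2 3 4; do python3 -m jog '[[0,0,-0.02,0,0,0],[0,0,-0.04,0,0,0],[0,0,-0.04,0,0,0]]' | egrep 'time|ee_pos|^force'; done
```

```text
time_s: 23.5
ee_pos: [0.5183, -0.1517, 0.2466]
force: [-1.1, -0.3, 2.6]
time_s: 23.8
ee_pos: [0.5181, -0.1516, 0.2466]
force: [0.1, -0.1, -3.3]
time_s: 24.1
ee_pos: [0.5181, -0.1517, 0.2473]
force: [-0.1, -0.7, -1.8]
time_s: 24.4
ee_pos: [0.5182, -0.1517, 0.2478]
force: [0.3, -1.3, -1.9]
```

```bash
for i in 1 2 3 ; do python3 -m jog '[[0,0,-0.01,0,0,0],[0,0,-0.02,0,0,0],[0,0,-0.03,0,0,0],[0,0,-0.03,0,0,0]]' | egrep 'time|ee_pos|^force'; done
```

```text
time_s: 24.8
ee_pos: [0.5182, -0.1517, 0.248]
force: [-0.2, -0.4, -3.9]
time_s: 25.2
ee_pos: [0.5181, -0.1516, 0.2482]
force: [-0.3, -0.8, -5.8]
time_s: 25.6
ee_pos: [0.5181, -0.1516, 0.2484]
force: [0.5, -1.7, -9.7]
```

```bash
for i in 1 2 ; do python3 -m jog '[[0,0,-0.01,0,0,0],[0,0,-0.02,0,0,0],[0,0,-0.02,0,0,0],[0,0,-0.02,0,0,0]]' | egrep 'time|ee_pos|^force'; done
```

```text
time_s: 26.0
ee_pos: [0.5181, -0.1516, 0.2486]
force: [0.5, -2.0, -13.4]
time_s: 26.4
ee_pos: [0.5181, -0.1517, 0.2488]
force: [0.8, -1.3, -16.9]
```

Reading −16.9 is about 14–15 N on the lock. I hold it, sampling the force each 0.2–0.3 s.

```bash
for i in 1 2 3 4; do python3 -m jog '[[0,0,0,0,0,0],[0,0,0,0,0,0]]' | egrep 'time|ee_pos|^force'; done
```

```text
time_s: 26.6
ee_pos: [0.5181, -0.1516, 0.2489]
force: [0.7, -1.3, -18.0]
time_s: 26.8
ee_pos: [0.5181, -0.1516, 0.2489]
force: [0.7, -0.9, -18.3]
time_s: 27.0
ee_pos: [0.5181, -0.1516, 0.2488]
force: [0.8, -1.0, -19.0]
time_s: 27.2
ee_pos: [0.5181, -0.1517, 0.2489]
force: [-0.4, -1.0, -19.9]
```

The hold is done (0.8 s). The reading is creeping up, so I ease back down to home right away.

```bash
python3 -m jog '[[0,0,0.04,0,0,0],[0,0,0.08,0,0,0],[0,0,0.12,0,0,0],[0,0,0.14,0,0,0],[0,0,0.14,0,0,0]]' | egrep 'time|ee_pos|^force'
for i in 1 2; do python3 -m jog '[[0,0,0.03,0,0,0],[0,0,0.06,0,0,0],[0,0,0.06,0,0,0]]' | egrep 'time|ee_pos|^force'; done
```

```text
time_s: 27.7
ee_pos: [0.5183, -0.1517, 0.2483]
force: [-3.8, 0.3, -4.2]
time_s: 28.0
ee_pos: [0.5184, -0.1517, 0.2475]
force: [-2.4, -1.0, -2.3]
time_s: 28.3
ee_pos: [0.5183, -0.1517, 0.2467]
force: [-1.0, -1.1, -1.8]
```

```bash
for i in 1 2; do python3 -m jog '[[0,0,0.02,0,0,0],[0,0,0.03,0,0,0],[0,0,0.03,0,0,0]]' | egrep 'time|ee_pos|^force'; done
```

```text
time_s: 28.6
ee_pos: [0.5183, -0.1517, 0.2466]
force: [-2.6, -0.3, 5.0]
time_s: 28.9
ee_pos: [0.5183, -0.1517, 0.2466]
force: [-4.4, -0.5, 9.0]
```

```bash
python3 -m jog '[[0,0,-0.03,0,0,0],[0,0,-0.03,0,0,0]]' | egrep 'ee_pos|^force'
python3 -m jog '[[0,0,0,0,0,0],[0,0,0,0,0,0],[0,0,0,0,0,0],[0,0,0,0,0,0],[0,0,0,0,0,0],[0,0,0,0,0,0],[0,0,0,0,0,0],[0,0,0,0,0,0]]' 60 
python3 -m jog '[[0,0,-1,0,0,0],[0,0,-3,0,0,0],[0,0,-6,0,0,0],[0,0,-9,0,0,0],[0,0,-12,0,0,0],[0,0,-15,0,0,0],[0,0,-15,0,0,0],[0,0,-15,0,0,0]]'
python3 - <<'E'
from h import *
c=cam('wrist');s=cam('side')
p=np.array(proj(s,np.array([.518,-.151,.05]))).astype(int)
B=cv2.resize(s['img'][p[1]-45:p[1]+45,p[0]-45:p[0]+45],(390,390),interpolation=cv2.INTER_CUBIC)
cv2.imwrite('pics/end.png',np.hstack([cv2.resize(c['img'],(400,300)).copy() if 0 else cv2.copyMakeBorder(cv2.resize(c['img'],(400,300)),0,90,0,0,0),B]))
E
```

```text
ee_pos: [0.5183, -0.1517, 0.2466]
force: [-1.5, 0.1, 6.5]
time_s: 29.9
ee_pos: [0.5182, -0.1516, 0.2461]
eef_rot: [3.142, -0.0, 1.127]
force: [0.7, 0.2, 0.5]
grip_width: 0.0564
grip_force: 0.0
time_s: 30.7
ee_pos: [0.518, -0.1516, 0.3968]
eef_rot: [3.14, -0.0, 1.127]
force: [-0.4, 0.3, -0.7]
grip_width: 0.0564
grip_force: 0.0
```

View pics/end.png

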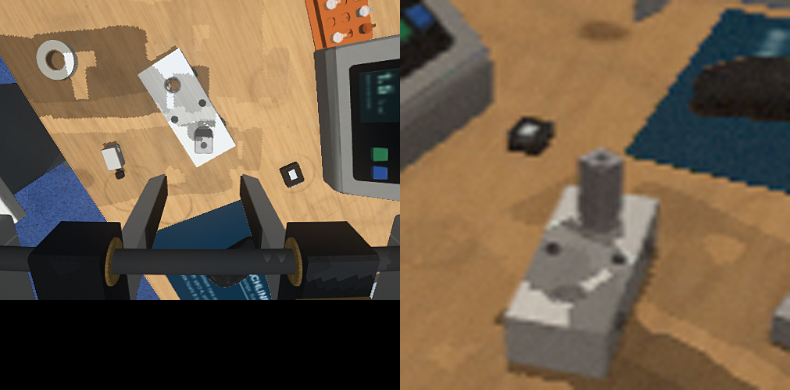

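The shank stands upright and home in the right socket (side crop around (600,190)), and the gripper is clear.

```bash
python3 -c "
from station import ctrl
print(ctrl.hand_in())"
```

```text
the job is handed in; nothing more can be done
None
```

The left socket was the worn one, letting go at about 5 N. The shank is now upright, fully home and released in the right socket, which held 14–17 N net of the shank's weight for 0.8 s (the raw wrist reading crept to 19.9 N before I eased off), and the job is handed in at about 31 s.

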